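# Hold the viewing-stand shutter at its index

### The job

Set the short screw-capped sample bottle upright in the middle of the round rubber pad of the viewing stand, lowering it rather than dropping it, and let go of it while the shutter is still shut. Then pull the spring-return shutter by its black upright grip until its pointer stands at the centre line of the brass index clip, and finish while still holding it there with the fingers. Do not knock over the sample bottle, and leave the tall bottle and the amber bottle where they are.

Things in the scene. Friction and masses are not known exactly. Their poses are not given: they have to be found in the camera images.
- stand: Fixed bottle viewing stand. Origin on the bench, under its middle; x points from the pad to the grey lamp housing, y to the left seen from the pad, z up. Housing: x = 20 to 80, y = -95 to 95 mm, flat top at z = 105. Foot 12 mm thick: 196 wide under the housing, and a tongue 96 wide (y) from x = -95 to 20 for the pad. A steel shutter blade covers the white window in the housing's front.
- pad (a point): Centre of the top of the round black rubber pad (76 mm across, flat) on the stand's tongue, 16 mm above the bench, at x = -50 mm in the stand's frame, 70 mm in front of the housing.
- shutter (a joint): Travel of the spring-return shutter (blade, grip and pointer together) in m: 0 = shut, as it starts; grows to 0.095 (end stop) when pulled straight along the stand's -y. The spring pulls back with about 4 N when shut, 0.6 N more each 10 mm (8.5 N at 75 mm): let go, it shuts.
- grip (a point): Centre of the shutter's black upright grip, 131 mm above the bench; at x = 50, y = 25 mm in the stand's frame when shut. A block 16 mm thick along the slide (stand's y), 36 mm across it (x), 45 mm tall, its top 46 mm above the housing's top. The housing's top is free on both sides, so it can be pinched from above across its 16 mm. Axes as the stand's.
- pointer (a point): Tip of the shutter's thin steel pointer, which reaches from the foot of the grip 34 mm towards the pad side (-x), at the y of the grip's middle; 108 mm above the bench.
- index (a point): Middle of the black centre line on the brass index clip, a 12 mm wide fixed clip over the front top edge of the housing, 111 mm above the bench. The mark: the pointer's tip shall have the same y in the stand's frame as this point. Lies 40 to 80 mm of shutter travel from the shut place, differently each time. Axes as the stand's.
- bottle_mid (a point): Middle (49 mm above its underside) of the loose sample bottle to be set on the pad: round clear body 48 mm across with a grey-beige filling, white screw cap, 104 mm tall in all, 0.08 to 0.17 kg, standing upright on the bench. z axis up along the bottle. Body fit to be gripped from 15 to 65 mm above the underside.
- sample_bottle: The same sample bottle; origin at the centre of its underside.
- tall_bottle: Bystander: bottle with a loose clear glass stopper cup, 48 mm across, 124 mm tall; origin at the centre of its underside. Leave it.
- amber_bottle: Bystander: small brown bottle with a bare neck, 32 mm across, 53 mm tall; origin at the centre of its underside. Leave it.

How it is judged:
On the way, in this order (a step that is already met when the one before it is completed fails the run):
1. the sample bottle stands upright and released in the middle of the pad, the shutter still shut (horizontal distance between bottle_mid and pad below 0.014 m and z of bottle_mid in the frame of pad between 0.044 and 0.054 m and angle between bottle_mid's own z axis and vertical below 0.1 rad and linear speed of sample_bottle below 0.02 m/s and contact force between sample_bottle and stand above 0.3 N and contact force between each of the arm, the fingers and sample_bottle below 0.05 N and value of joint shutter below 0.008 m), for 0.2 s.
2. the fingers hold the shutter with its pointer at the index (y of pointer in the frame of index between -0.005 and 0.005 m and velocity of joint shutter between -0.01 and 0.01 m/s and contact force between the fingers and shutter above 2 N and contact force between shutter and sample_bottle below 0.05 N), for 0.5 s.
At the end, for the whole second after the job is handed in: The sample bottle stands upright (within 0.1 rad), at rest and untouched on the pad, its axis within 14 mm of the pad's centre; the shutter's pointer is within 5 mm of the index clip's centre line along the slide, at rest (below 10 mm/s), held against its spring by the fingers alone (more than 2 N) (all of step 2 and horizontal distance between bottle_mid and pad below 0.014 m and z of bottle_mid in the frame of pad between 0.044 and 0.054 m and angle between bottle_mid's own z axis and vertical below 0.1 rad and linear speed of sample_bottle below 0.02 m/s and contact force between sample_bottle and stand above 0.3 N and contact force between each of the arm, the fingers and sample_bottle below 0.05 N); the arm keeps its last pose, push and grip.
It fails at once if the sample bottle is knocked over (tilted more than 0.6 rad) (angle between bottle_mid's own z axis and vertical above 0.6 rad).
It fails at once if the sample bottle is dropped: free of the gripper with its underside more than 25 mm above the pad's level (height (world z) of bottle_mid above 0.09 m and contact force between each of the fingers, the arm and sample_bottle below 0.01 N).
It fails at once if the tall bottle or the amber bottle is moved more than 30 mm or knocked over (distance of any of tall_bottle, amber_bottle from where it was at the start of the episode above 0.03 m or angle between any of tall_bottle, amber_bottle's own z axis and vertical above 0.5 rad).
It also fails if it takes over 54 s, if anything falls off the work surface, if the arm or the gripper's body presses on something with over 40 N, if the wrist force passes 120 N, or if a joint passes its speed limit or range.

### The arm

A 6-joint arm with a two-finger parallel gripper is mounted at the origin on a cart in front of the work surface, level with it; the furniture and walls round the work are solid. World frame = base frame: x ahead of the robot, y to its left, z up, the work surface at z = 0. Lengths are in m, angles in rad, forces in N, time in s.
With the tool pointing down it reaches from about 0.375 to 0.9 m from the base axis. Payload 3.1 kg.
Tool frame: the origin (TCP) lies at the very end of the fingers, on their centre line; the grasp point (between the pads) lies 19 mm behind it (tcp_to_grasp is the distance from the TCP to the grasp point, in m); z points along the fingers, y is the direction in which the jaws open and shut (so a half turn about z gives the same grasp; the last joint's range is limited). The gripper opens to 85 mm and grips with 20 to 120 N. Pads are 22 mm wide; open, the fingers measure 114 mm over their backs; the gripper's body (76 mm by 85 mm) begins 54 mm behind the grasp point. The pads swing forward as they close: fully open they stand 13 mm farther back than shut.
Start: joints at [-1.381, 0.527, 1.433, -0, 1.181, -0.178], TCP at [0.225, -0.583, 0.231] pointing down, gripper open.
Joint ranges: [-3.08, 3.08], [-0.75, 2.2], [0.22, 2.44], [-1.43, 4.57], [0, 2.65], [-2.85, 2.85]. Speed limits (rad/s): [2.79, 2.79, 3.14, 3.14, 3.14, 3.14].

### API

Orientations are given as a unit quaternion [x, y, z, w].
In Python, from station import sense, snapshot, camera_info, sign_off, tcp_to_grasp gives the robot as it stands.
- The arm moves only by the shell command python3 -m inch 'ROWS' [FORCE]. ROWS is JSON, a list of rows, each a list of 3 entries, a list of its own where there are three numbers: the closure, from -1 (fully open) to 1 (shut), so that 0 is half open, then the shift along the tool's x, y, z normalised to -1 to 1, where 1 is 10 cm, then the turn, a rotation vector about the tool's x, y, z normalised to -1 to 1, where 1 is 360 degrees. In form: [[jaw, [dx, dy, dz], [ax, ay, az]], ...]. A call has 1 to 20 rows; each row is the pose to reach, as a shift and turn from the pose commanded when the call began, along the tool's axes at that moment, turning the shorter way round; what a row does not reach only later rows make up. A row lasts 1/10 s, in which the tool goes at most 50 mm and 8.59 degrees, less where a joint would pass 70% of its speed; a pose out of reach is approached as far as the arm can. A call with a number of a shift or a turn outside -1 to 1 is refused whole. A call with a gripper value outside its range is refused whole. The fingers move at their own pace and stop on an object; FORCE is the grip in N (left out, the last holds). Time passes only in rows, so rows that repeat a pose let the fingers close. It gives the time, the measured TCP pose, the force and the opening at its end, in the units of the state.
- sense(): the state, without advancing time (a new reading comes with each control period).
- snapshot(name): name is "scene" or "top" or "wrist"; returns (picture, depth): 384x512x3 uint8, blue, green, red; 384x512 float32, m along the optical axis (not along the pixel's ray), 0 where there is no reading.
- camera_info(name): a dict with "K" (3x3 intrinsics, pixels), "origin" and "orientation" of the camera in the world. Camera axes: x right, y down, z forward; pixel columns grow to the right and rows downward; lengths in m; the calibration is good to about 2 mm. A picture is of the moment at which its call begins: read the wrist's pose just before it. camera_info takes no time and is no camera call; for the wrist camera it gives the pose at the moment of the call.
- sign_off(): hands the job in, once; it reports no verdict.
The state is a dict: "t": time; "q": joint angles; "qd": joint speeds; "tau": joint torques, N m; "tcp_pos": TCP position; "tool_rot": TCP orientation; "force": force on the tool from outside, world axes, zero at the start; "ft_torque": the same for the moment, N m; "finger_gap": opening from 0.0 (shut) to 1.0 (fully open).
Only numpy, scipy, OpenCV 4.12 (cv2) and the standard library are available. Lean on these libraries where they do the work, as an engineer would, in place of code of your own. Each camera call takes 0.05 s, during which the arm holds its last target.

## Working session

There is one attempt and no reset: what is moved stays moved. The work goes in short steps, Python scripts to look and compute and a shell command to move; the robot and the scene stay as the last step left them, time stands still between calls to the robot, and variables do not carry over. Pictures are saved under pics/ and viewed, and the job is handed in when it is done.

```bash
ls; mkdir -p pics
python3 - <<'E'
from station import *
import cv2,numpy as np
print(sense(), tcp_to_grasp)
for n in ("scene","top","wrist"):
    print(n,camera_info(n))
for n in ("scene","top"):
    p,d=snapshot(n); cv2.imwrite(f"pics/{n}0.png",p); np.savez(f"pics/{n}0.npz",p=p,d=d)
E
```

```text
pics
{'t': 0.0, 'q': array([-1.38054549e+00,  5.28430062e-01,  1.43394088e+00,  3.79353189e-05,
        1.18138321e+00, -1.78487160e-01]), 'qd': array([ 7.71616608e-05, -1.23681932e-03, -2.33160209e-04, -1.38078803e-03,
       -6.55441544e-04,  1.54739634e-03]), 'tau': array([ 1.26522700e-04, -4.42346013e+01, -1.78023058e+01, -1.05995666e-04,
        8.34646431e-03,  8.56398003e-06]), 'tcp_pos': array([ 0.22517888, -0.58224481,  0.23034353]), 'tool_rot': array([ 9.83052875e-01,  1.83319058e-01,  1.11827288e-05, -1.08083522e-03]), 'force': array([-0.65335878,  0.79704312,  0.07559999]), 'ft_torque': array([ 0.02419133, -0.07453742,  0.04536369]), 'finger_gap': 1.0013911297585216} 0.0187
scene {'K': array([[486.3921136 ,   0.        , 254.26742076],
       [  0.        , 486.3921136 , 183.57398974],
       [  0.        ,   0.        ,   1.        ]]), 'origin': array([-0.03198508,  0.44286932,  0.71201611]), 'orientation': array([-0.33043088,  0.82958968, -0.4166105 ,  0.17038806])}
top {'K': array([[362.89950774,   0.        , 258.60096098],
       [  0.        , 362.89950774, 188.89117791],
       [  0.        ,   0.        ,   1.        ]]), 'origin': array([ 0.4106689 , -0.1538538 ,  0.96237249]), 'orientation': array([-0.70055976,  0.71017279, -0.05086203,  0.04778781])}
wrist {'K': array([[311.56038151,   0.        , 254.86083044],
       [  0.        , 311.56038151, 193.73218918],
       [  0.        ,   0.        ,   1.        ]]), 'origin': array([ 0.29244565, -0.55713878,  0.37280954]), 'orientation': array([ 0.81680788, -0.55873426, -0.08226454,  0.11778569])}
```

View pics/scene0.png

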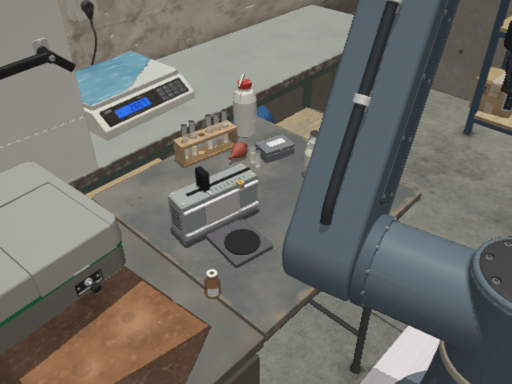

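View pics/top0.png

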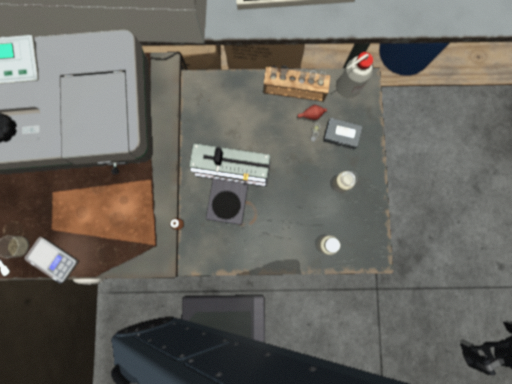

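The top view shows the stand near (230,165), the pad at (227,205), the grip at about (216,156) and the clip at about (246,177). There is a bottle at (346,180), another at (331,245), and the amber bottle at (175,223). I'll zoom in to tell the two bottles apart.

```bash
python3 - <<'E'
import cv2,numpy as np
p=np.load("pics/top0.npz")['p']
a=cv2.resize(p[135:225,180:280],None,fx=6,fy=6,interpolation=cv2.INTER_CUBIC)
b=cv2.resize(p[160:265,310:365],None,fx=5,fy=5,interpolation=cv2.INTER_CUBIC)
c=np.zeros((600,800,3),np.uint8)
a=a[:,:520]
c[:a.shape[0],:520]=a; c[:b.shape[0],522:522+b.shape[1]]=b
cv2.imwrite("pics/topz.png",c)
E
cat > h.py <<'E'
import numpy as np,cv2
from scipy.spatial.transform import Rotation as R
from station import camera_info
def ray(ci,u,v):
    d=np.linalg.inv(ci["K"])@np.array([u,v,1.]); return R.from_quat(ci["orientation"]).as_matrix()@d
def onz(ci,u,v,z):
    r=ray(ci,u,v); o=np.array(ci["origin"]); return o+r*(z-o[2])/r[2]
def cloud(ci,d):
    v,u=np.mgrid[:d.shape[0],:d.shape[1]]
    k=np.stack([u,v,np.ones_like(u)],-1)@np.linalg.inv(ci["K"]).T*d[...,None]
    return k@R.from_quat(ci["orientation"]).as_matrix().T+np.array(ci["origin"])
E
python3 - <<'E'
from h import *
ci=camera_info("top"); z=np.load("pics/top0.npz"); p,d=z['p'],z['d']
P=cloud(ci,d)
for u,v in [(346,180),(331,245),(227,205),(175,223),(300,220)]: print(u,v,P[v,u].round(4))
# pad: dark
hsv=cv2.cvtColor(p,cv2.COLOR_BGR2HSV)
m=(p.max(2)<30).astype(np.uint8); m[:185]=0;m[225:]=0;m[:,:205]=0;m[:,250:]=0
n,l,s,c=cv2.connectedComponentsWithStats(m)
for i in range(1,n):
    if s[i,4]>30: print(s[i],c[i],onz(ci,*c[i],0.016))
# housing top
H=(abs(P[...,2]-.105)<.006); H[:,:180]=0;H[:,285:]=0;H[:135]=0;H[200:]=0
pts=P[H][:,:2].astype(np.float32); print(len(pts),cv2.minAreaRect(pts))
G=(P[...,2]>.13)&(P[...,2]<.17); G[:,:180]=0;G[:,285:]=0;G[:135]=0;G[200:]=0
pts=P[G]; print(len(pts),pts.mean(0),cv2.minAreaRect(pts[:,:2].astype(np.float32)))
for (u0,v0) in [(346,180),(331,245)]:
    S=P[v0-18:v0+19,u0-18:u0+19].reshape(-1,3); 
    zt=S[:,2].max(); T=S[S[:,2]>zt-.008]; print(zt,cv2.minEnclosingCircle(T[:,:2].astype(np.float32)),T.mean(0))
E
```

```text
346 180 [ 0.5506 -0.3694  0.1001]
331 245 [ 0.3965 -0.3254  0.1068]
227 205 [ 0.5022 -0.0756  0.0155]
175 223 [0.4577 0.0624 0.0031]
300 220 [ 0.4612 -0.2673  0.0012]
1771 ((0.5951266288757324, -0.0869876816868782), (0.19005411863327026, 0.07584108412265778), 81.02181243896484)
126 [ 0.60457272 -0.06471717  0.14853788] ((0.6063989400863647, -0.06418880820274353), (0.015870148316025734, 0.03598087653517723), 79.99040222167969)
0.96237249332654 ((0.41066890954971313, -0.15385380387306213), 9.999999747378752e-05) [ 0.4106689  -0.1538538   0.96237249]
0.96237249332654 ((0.41066890954971313, -0.15385380387306213), 9.999999747378752e-05) [ 0.4106689  -0.1538538   0.96237249]
```

View pics/topz.png

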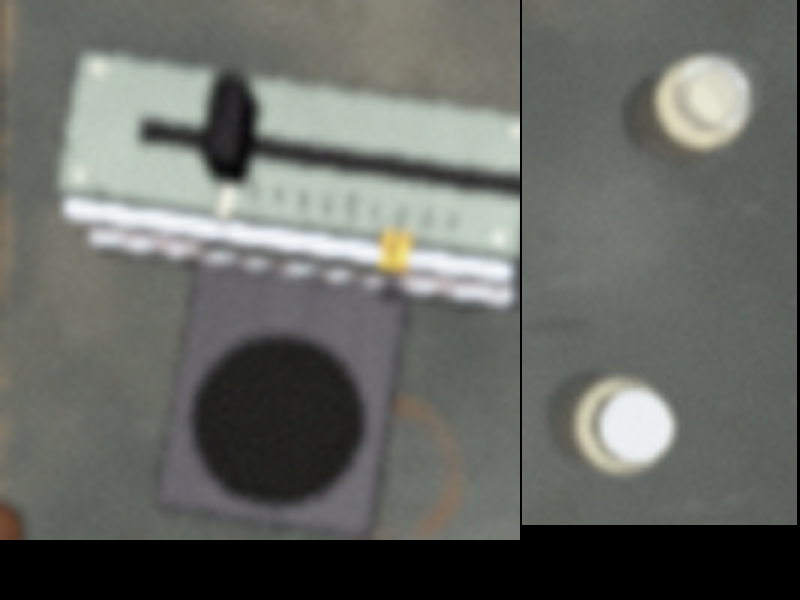

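The white-capped sample bottle is the lower one at about (331,245), and the stoppered tall one is at about (346,180). Next I'll refine the poses.

Run:
```python
from h import *
ci=camera_info("top"); z=np.load("pics/top0.npz"); p,d=z['p'],z['d']
P=cloud(ci,d); P[d==0]=np.nan
hsv=cv2.cvtColor(p,cv2.COLOR_BGR2HSV)
print(p[205,227],p[215,227],p[188,215])
m=(p.max(2)<60).astype(np.uint8); m[:190]=0;m[222:]=0;m[:,:208]=0;m[:,245:]=0
n,l,s,c=cv2.connectedComponentsWithStats(m)
for i in range(1,n):
    if s[i,4]>30: 
        pad=onz(ci,*c[i],0.016); print(s[i],c[i],pad, 'diam',2*np.sqrt(s[i,4]/np.pi)*(.962-.016)/362.9)
H=(abs(P[...,2]-.105)<.004); H[:,:180]=0;H[:,285:]=0;H[:135]=0;H[200:]=0
H=cv2.morphologyEx(H.astype(np.uint8),cv2.MORPH_OPEN,np.ones((3,3)))>0
pts=P[H][:,:2].astype(np.float32); print(cv2.minAreaRect(pts)); print(cv2.boxPoints(cv2.minAreaRect(pts)))
ys,xs=np.nonzero(H); print(xs.min(),xs.max(),ys.min(),ys.max())
G=(P[...,2]>.145)&(P[...,2]<.155);G[:,:180]=0;G[:,285:]=0;G[:135]=0;G[200:]=0
print('grip',G.sum(),P[G].mean(0),cv2.minAreaRect(P[G][:,:2].astype(np.float32)))
# clip yellow
Y=cv2.inRange(hsv,(15,110,100),(35,255,255)); Y[:165]=0;Y[195:]=0;Y[:,:230]=0;Y[:,260:]=0
v,u=np.nonzero(Y); print('clip px',len(u),u.mean(),v.mean(),u.min(),u.max(),v.min(),v.max(), onz(ci,u.mean(),v.mean(),.111))
for (u0,v0) in [(346,180),(331,245)]:
    S=P[v0-18:v0+19,u0-18:u0+19].reshape(-1,3); 
    for zt in (.045,.09): 
        T=S[S[:,2]>zt]; print(zt,cv2.minEnclosingCircle(T[:,:2].astype(np.float32)),T.mean(0),np.nanmax(S[:,2]))
W=(p.min(2)>200).astype(np.uint8); W[:230]=0;W[262:]=0;W[:,:315]=0;W[:,350:]=0
v,u=np.nonzero(W); print('cap',len(u),u.mean(),v.mean(),onz(ci,u.mean(),v.mean(),.104),2*np.sqrt(len(u)/np.pi)*(.858)/362.9)
```

```text
[32 33 33] [30 33 34] [107 101 103]
[212 191  28  28 603] [225.8092869  204.66334992] [ 0.50311808 -0.07252928  0.016     ] diam 0.07223004469369408
((0.6024696230888367, -0.08851737529039383), (0.18943676352500916, 0.059643447399139404), 80.84119415283203)
[[ 5.5795163e-01 -1.7728142e-01]
 [ 6.1683470e-01 -1.8677495e-01]
 [ 6.4698762e-01  2.4667382e-04]
 [ 5.8810455e-01  9.7402036e-03]]
190 269 144 177
grip 106 [ 0.60592223 -0.0642828   0.15053072] ((0.6065784692764282, -0.06399398297071457), (0.015424048528075218, 0.035695042461156845), 79.99040222167969)
clip px 20 245.2 176.4 244 247 174 179 [ 0.56074283 -0.12691813  0.111     ]
0.045 ((0.5562132000923157, -0.37562668323516846), 0.023978479206562042) [ 0.5523591  -0.37042571  0.09003308] 0.12485286894164693
0.09 ((0.5557469129562378, -0.37415266036987305), 0.017456023022532463) [ 0.55533692 -0.37518072  0.10461669] 0.12485286894164693
0.045 ((0.39767032861709595, -0.32865461707115173), 0.023795785382390022) [ 0.39804471 -0.32311357  0.09022566] 0.10770102923492864
0.09 ((0.39790770411491394, -0.3290814757347107), 0.018008621409535408) [ 0.39787015 -0.32776693  0.10295753] 0.10770102923492864
cap 151 332.3245033112583 244.6225165562914 [ 0.39730333 -0.32908626  0.104     ] 0.0327826345687737
```

```bash
cat > go.py <<'E'
import sys
from h import *
from station import sense
# target x y z yawdeg
def calc(t,yaw):
    s=sense(); Rm=R.from_quat(s["tool_rot"])
    Rt=R.from_euler('z',yaw,degrees=True)*R.from_euler('x',180,degrees=True)
    sh=Rm.inv().apply(np.array(t)-s["tcp_pos"])/.1
    tr=(Rm.inv()*Rt).as_rotvec()/(2*np.pi)
    print('t',s['t'],'tcp',s["tcp_pos"].round(4),'yaw',(R.from_quat(s["tool_rot"])*R.from_euler('x',-180,degrees=True)).as_euler('ZYX',degrees=True).round(2),'gap',round(s['finger_gap'],3),'F',s['force'].round(1))
    print('shift',sh.round(4),'turn',tr.round(4))
if __name__=="__main__":
    a=[float(x) for x in sys.argv[1:]]; calc(a[:3],a[3])
E
python3 go.py 0.3973 -0.329 0.20 -9.16
```

```text
t 0.1 tcp [ 0.2252 -0.5823  0.2304] yaw [ 2.113e+01 -2.000e-02  1.100e-01] gap 1.0 F [ 0.5 -0.6  0.4]
shift [ 2.5183 -1.7418  0.3084] turn [-0.0003  0.      0.0841]
```

```bash
python3 -m inch '[[-1,[0.33,-0.23,0],[0,0,0.02]],[-1,[0.66,-0.46,0],[0,0,0.042]],[-1,[1,-0.69,0],[0,0,0.063]],[-1,[1,-0.69,0],[0,0,0.084]]]' 40; python3 go.py 0.3973 -0.329 0.20 -9.16
```

```text
t: 0.5
tcp_pos: [0.2956, -0.4769, 0.2306]
tool_rot: [0.997, -0.08, -0.0, -0.003]
force: [-0.4, -0.1, -0.5]
finger_gap: 1.001
t 0.5 tcp [ 0.2956 -0.4769  0.2306] yaw [-9.18  0.08  0.32] gap 1.001 F [-0.4 -0.1 -0.5]
shift [ 0.7678 -1.6208  0.3142] turn [-0.0009  0.0002 -0.0001]
```

```bash
python3 -m inch '[[-1,[0.2,-0.35,0],[0,0,0]],[-1,[0.35,-0.7,0],[0,0,0]],[-1,[0.47,-1,0],[0,0,0]],[-1,[0.47,-1,0],[0,0,0]]]'; python3 go.py 0.3973 -0.329 0.20 -9.16
```

```text
t: 0.9
tcp_pos: [0.357, -0.3868, 0.2308]
tool_rot: [0.997, -0.077, -0.001, -0.002]
force: [0.3, -0.9, -0.3]
finger_gap: 0.998
t 0.9 tcp [ 0.357  -0.3868  0.2308] yaw [-8.87  0.09  0.22] gap 0.998 F [ 0.3 -0.9 -0.3]
shift [ 0.3099 -0.632   0.3095] turn [-0.0006  0.0003  0.0008]
```

```bash
python3 -m inch '[[-1,[0.15,-0.3,0],[0,0,0]],[-1,[0.29,-0.62,0.1],[0,0,0]],[-1,[0.29,-0.62,0.3],[0,0,0]],[-1,[0.29,-0.62,0.3],[0,0,0]],[-1,[0.29,-0.62,0.3],[0,0,0]]]'; python3 go.py 0.3973 -0.329 0.1 -9.16
python3 - <<'E'
from h import *
from station import *
ci=camera_info("wrist"); p,d=snapshot("wrist"); cv2.imwrite("pics/w1.png",p); np.savez("pics/w1.npz",p=p,d=d,o=ci["origin"],q=ci["orientation"])
print(ci)
E
```

```text
t: 1.4
tcp_pos: [0.3942, -0.3352, 0.2012]
tool_rot: [0.997, -0.08, -0.0, -0.0]
force: [-0.2, 0.5, 0.3]
finger_gap: 1.005
t 1.4 tcp [ 0.3942 -0.3352  0.2012] yaw [-9.14  0.04  0.01] gap 1.005 F [-0.2  0.5  0.3]
shift [ 0.0217 -0.0663  1.0118] turn [-0.      0.0001  0.0001]
{'K': array([[311.56038151,   0.        , 254.86083044],
       [  0.        , 311.56038151, 193.73218918],
       [  0.        ,   0.        ,   1.        ]]), 'origin': array([ 0.46541704, -0.3474411 ,  0.34357814]), 'orientation': array([-0.64246707,  0.75260172,  0.10997069, -0.09345136])}
```

View pics/w1.png

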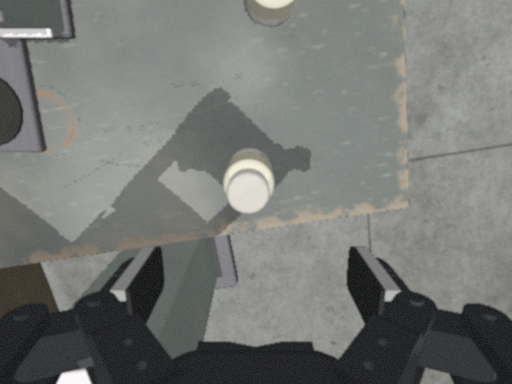

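The wrist view shows the sample bottle's cap at about (249,191), with the fingers clear on both sides. I'll use it to cross-check the bottle position.

Run:
```python
from h import *
z=np.load("pics/w1.npz");p=z['p'];ci=dict(K=camera_info("wrist")["K"],origin=z['o'],orientation=z['q'])
g=cv2.cvtColor(p,cv2.COLOR_BGR2GRAY)
print(onz(ci,249,191,.104))
P=cloud(ci,z['d']);S=P[140:225,215:285].reshape(-1,3);T=S[(S[:,2]>.095)&(S[:,2]<.12)]
print(len(T),cv2.minEnclosingCircle(T[:,:2].astype(np.float32)),T.mean(0))
```

```text
[ 0.3979163  -0.33180496  0.104     ]
1480 ((0.3959185779094696, -0.32997316122055054), 0.018045032396912575) [ 0.39728847 -0.33029085  0.10273207]
```

```bash
python3 -m inch '[[-1,[0.02,-0.056,0],[0,0,0]],[-1,[0.02,-0.056,0.25],[0,0,0]],[-1,[0.02,-0.056,0.5],[0,0,0]],[-1,[0.02,-0.056,0.75],[0,0,0]],[-1,[0.02,-0.056,0.9],[0,0,0]],[-1,[0.02,-0.056,0.9],[0,0,0]],[-1,[0.02,-0.056,0.9],[0,0,0]]]'; python3 go.py 0.397 -0.330 0.037 -9.16
```

```text
t: 2.15
tcp_pos: [0.3975, -0.33, 0.1119]
tool_rot: [0.997, -0.08, 0.0, 0.0]
force: [0.1, -0.2, -0.1]
finger_gap: 0.999
t 2.15 tcp [ 0.3975 -0.33    0.1119] yaw [-9.14 -0.04 -0.03] gap 0.999 F [ 0.1 -0.2 -0.1]
shift [-5.800e-03  2.000e-04  7.487e-01] turn [ 0.0001 -0.0001  0.0001]
```

```bash
python3 -m inch '[[-1,[0,0,0.2],[0,0,0]],[-1,[0,0,0.4],[0,0,0]],[-1,[0,0,0.6],[0,0,0]],[-1,[0,0,0.75],[0,0,0]],[-1,[0,0,0.75],[0,0,0]],[-0.5,[0,0,0.75],[0,0,0]],[0,[0,0,0.75],[0,0,0]],[0.5,[0,0,0.75],[0,0,0]],[1,[0,0,0.75],[0,0,0]],[1,[0,0,0.75],[0,0,0]],[1,[0,0,0.75],[0,0,0]],[1,[0,0,0.75],[0,0,0]],[1,[0,0,0.75],[0,0,0]]]' 40; python3 go.py 0.397 -0.330 0.13 -9.16
```

```text
t: 3.45
tcp_pos: [0.3979, -0.3301, 0.0377]
tool_rot: [0.997, -0.079, 0.001, 0.001]
force: [-0.5, 0.9, 6.1]
finger_gap: 0.542
t 3.45 tcp [ 0.3979 -0.3301  0.0377] yaw [-9.11 -0.11 -0.1 ] gap 0.542 F [-0.5  0.9  6.1]
shift [-0.0074  0.0022 -0.9227] turn [ 0.0003 -0.0003  0.0002]
```

```bash
python3 -m inch '[[1,[0,0,-0.1],[0,0,0]],[1,[0,0,-0.25],[0,0,0]],[1,[0,0,-0.4],[0,0,0]],[1,[0,0,-0.55],[0,0,0]],[1,[0,0,-0.55],[0,0,0]],[1,[0,0,-0.55],[0,0,0]]]'; python3 go.py 0.5033 -0.0726 0.10 -9.16
python3 - <<'E'
from h import *
from station import *
p,d=snapshot("top"); cv2.imwrite("pics/t2.png",p); p,d=snapshot("wrist"); cv2.imwrite("pics/w2.png",p)
E
```

```text
t: 4.05
tcp_pos: [0.3973, -0.3294, 0.0918]
tool_rot: [0.997, -0.079, 0.0, 0.0]
force: [-0.2, 0.4, -2.1]
finger_gap: 0.54
t 4.05 tcp [ 0.3973 -0.3294  0.0918] yaw [-9.11 -0.04 -0.04] gap 0.54 F [-0.2  0.4 -2.1]
shift [ 0.6397 -2.7038 -0.0838] turn [ 0.0001 -0.0001  0.0001]
```

View pics/w2.png

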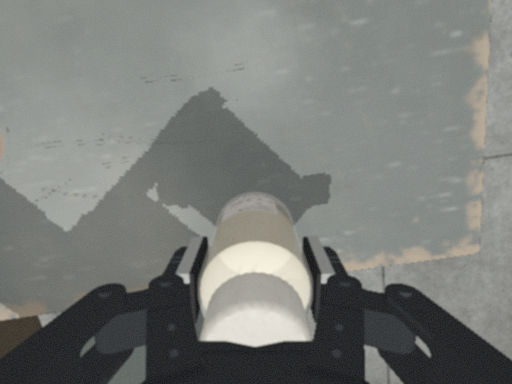

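The bottle is held upright between the pads, centred near (256,270). Now I'll carry it to the pad.

```bash
python3 -m inch '[[1,[0.05,-0.2,-0.05],[0,0,0]],[1,[0.1,-0.45,-0.08],[0,0,0]],[1,[0.17,-0.7,-0.08],[0,0,0]],[1,[0.24,-0.9,-0.08],[0,0,0]],[1,[0.24,-1,-0.08],[0,0,0]]]';python3 -m inch '[[1,[0.06,-0.25,0],[0,0,0]],[1,[0.12,-0.5,0],[0,0,0]],[1,[0.18,-0.75,0],[0,0,0]],[1,[0.24,-0.95,0],[0,0,0]],[1,[0.24,-1,0],[0,0,0]],[1,[0.24,-1,0],[0,0,0]]]';  python3 go.py 0.5033 -0.0726 0.10 -9.16
```

```text
t: 4.65
tcp_pos: [0.437, -0.2327, 0.0986]
tool_rot: [0.997, -0.079, -0.001, -0.001]
force: [-0.0, 0.2, -1.6]
finger_gap: 0.545
t: 5.25
tcp_pos: [0.4759, -0.1391, 0.0989]
tool_rot: [0.997, -0.079, -0.001, -0.0]
force: [1.1, -0.1, -2.0]
finger_gap: 0.543
t 5.25 tcp [ 0.4759 -0.1391  0.0989] yaw [-9.02  0.08  0.01] gap 0.543 F [ 1.1 -0.1 -2. ]
shift [ 0.1669 -0.6993 -0.0115] turn [-0.      0.0002  0.0004]
```

```bash
python3 -m inch '[[1,[0.05,-0.2,0],[0,0,0]],[1,[0.1,-0.4,0],[0,0,0]],[1,[0.14,-0.58,0],[0,0,0]],[1,[0.165,-0.69,0],[0,0,0]],[1,[0.165,-0.69,0],[0,0,0]],[1,[0.165,-0.69,0],[0,0,0]],[1,[0.165,-0.69,0],[0,0,0]]]';  python3 go.py 0.5033 -0.0726 0.054 -9.16
python3 - <<'E'
from h import *
from station import *
p,d=snapshot("top"); cv2.imwrite("pics/t3.png",cv2.resize(p[130:240,160:300],None,fx=5,fy=5)); np.savez("pics/t3.npz",p=p,d=d)
p,d=snapshot("wrist"); cv2.imwrite("pics/w3.png",p)
E
```

```text
t: 5.95
tcp_pos: [0.5033, -0.0749, 0.0992]
tool_rot: [0.997, -0.08, -0.0, 0.0]
force: [-0.2, 0.1, -0.5]
finger_gap: 0.544
t 5.95 tcp [ 0.5033 -0.0749  0.0992] yaw [-9.16  0.01 -0.01] gap 0.544 F [-0.2  0.1 -0.5]
shift [-0.0035 -0.0231  0.4523] turn [ 0.  0. -0.]
```

View pics/w3.png

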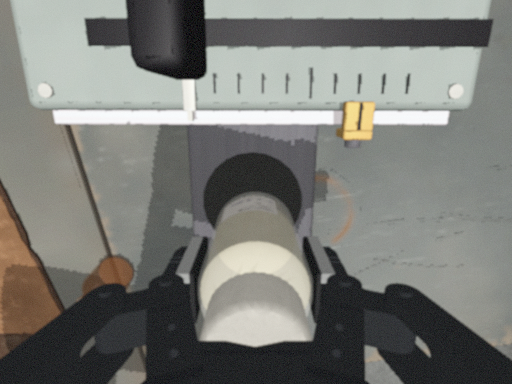

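View pics/t3.png

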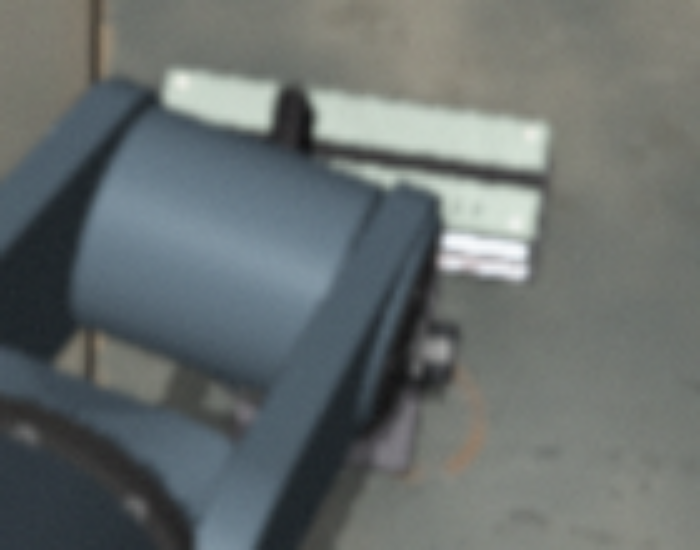

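The wrist view shows the pointer at about (189,118), the clip line at about (360,115) and the bottle over the pad centre at about (253,190). The long edges are level, so the yaw is right. I'll compute the travel from here.

Run:
```python
from h import *
ci=camera_info("wrist"); c,s=np.cos(np.radians(-9.16)),np.sin(np.radians(-9.16))
Rs=np.array([[c,s],[-s,c]]); o=np.array([.5033,-.0726])
for n,u,v,z in [("ptr",189.5,120,.108),("clip",360,112,.111),("padL",205,190,.016),("padR",301,190,.016),("padtop",252,152,.016)]:
    w=onz(ci,u,v,z); print(n,w.round(4),'rel pad in stand',(Rs@(w[:2]-o)).round(4))
p=cv2.imread("pics/w3.png"); cv2.imwrite("pics/w3z.png",cv2.resize(p[70:150,170:400],None,fx=3.4,fy=3.4,interpolation=cv2.INTER_CUBIC))
```

```text
ptr [ 0.5713 -0.0588  0.108 ] rel pad in stand [0.065  0.0245]
clip [ 0.5636 -0.1285  0.111 ] rel pad in stand [ 0.0684 -0.0456]
padL [ 0.517  -0.0397  0.016 ] rel pad in stand [0.0083 0.0346]
padR [ 0.5056 -0.1111  0.016 ] rel pad in stand [ 0.0084 -0.0377]
padtop [ 0.5398 -0.0793  0.016 ] rel pad in stand [ 0.0371 -0.0008]
```

View pics/w3z.png

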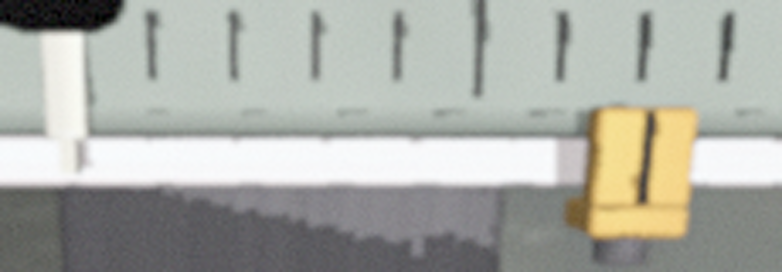

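```bash
python3 -m inch '[[1,[0,-0.013,0.1],[0,0,0]],[1,[0,-0.013,0.2],[0,0,0]],[1,[0,-0.013,0.3],[0,0,0]],[1,[0,-0.013,0.38],[0,0,0]],[1,[0,-0.013,0.42],[0,0,0]],[1,[0,-0.013,0.42],[0,0,0]],[1,[0,-0.013,0.42],[0,0,0]],[1,[0,-0.013,0.42],[0,0,0]]]';  python3 go.py 0.5033 -0.0735 0.054 -9.16
```

```text
t: 6.85
tcp_pos: [0.5041, -0.0728, 0.0576]
tool_rot: [0.997, -0.079, 0.0, 0.0]
force: [-0.4, -0.6, -1.3]
finger_gap: 0.542
t 6.85 tcp [ 0.5041 -0.0728  0.0576] yaw [-9.1  -0.04 -0.01] gap 0.542 F [-0.4 -0.6 -1.3]
shift [-0.0065  0.0083  0.036 ] turn [ 0.     -0.0001  0.0002]
```

```bash
python3 -m inch '[[1,[-0.004,0.004,0.01],[0,0,0]],[1,[-0.004,0.004,0.02],[0,0,0]],[1,[-0.004,0.004,0.03],[0,0,0]],[1,[-0.004,0.004,0.03],[0,0,0]],[1,[-0.004,0.004,0.03],[0,0,0]]]';  python3 go.py 0.5033 -0.0735 0.054 -9.16
```

```text
t: 7.35
tcp_pos: [0.5033, -0.0731, 0.0543]
tool_rot: [0.997, -0.079, 0.0, 0.0]
force: [-0.2, 1.4, -2.0]
finger_gap: 0.545
t 7.35 tcp [ 0.5033 -0.0731  0.0543] yaw [-9.11 -0.   -0.  ] gap 0.545 F [-0.2  1.4 -2. ]
shift [0.0006 0.0044 0.003 ] turn [ 0.     -0.      0.0001]
```

```bash
python3 -m inch '[[1,[0,0,0.005],[0,0,0]],[1,[0,0,0.01],[0,0,0]],[1,[0,0,0.01],[0,0,0]],[1,[0,0,0.01],[0,0,0]]]';  python3 go.py 0.5033 -0.0735 0.054 -9.16
```

```text
t: 7.75
tcp_pos: [0.5034, -0.0731, 0.0537]
tool_rot: [0.997, -0.079, 0.0, 0.0]
force: [-0.8, 0.6, 5.1]
finger_gap: 0.54
t 7.75 tcp [ 0.5034 -0.0731  0.0537] yaw [-9.11 -0.02 -0.01] gap 0.54 F [-0.8  0.6  5.1]
shift [-0.0003  0.0044 -0.0027] turn [ 0.     -0.0001  0.0002]
```

Contact: the vertical force changed from −2 to +5 N. Releasing slowly.

```bash
python3 -m inch '[[0,[0,0,0],[0,0,0]],[-0.1,[0,0,0],[0,0,0]],[-0.2,[0,0,0],[0,0,0]],[-0.4,[0,0,0],[0,0,0]],[-0.6,[0,0,0],[0,0,0]],[-1,[0,0,0],[0,0,0]],[-1,[0,0,0],[0,0,0]],[-1,[0,0,0],[0,0,0]],[-1,[0,0,0],[0,0,0]],[-1,[0,0,0],[0,0,0]]]';  python3 go.py 0.5033 -0.0735 0.2 -9.16
```

```text
t: 8.75
tcp_pos: [0.5033, -0.0731, 0.0533]
tool_rot: [0.997, -0.079, 0.0, -0.0]
force: [0.3, 0.3, -0.2]
finger_gap: 1.0
t 8.75 tcp [ 0.5033 -0.0731  0.0533] yaw [-9.11 -0.    0.  ] gap 1.0 F [ 0.3  0.3 -0.2]
shift [ 6.0000e-04  4.4000e-03 -1.4669e+00] turn [-0.     -0.      0.0001]
```

```bash
python3 -m inch '[[-1,[0,0,-0.1],[0,0,0]],[-1,[0,0,-0.3],[0,0,0]],[-1,[0,0,-0.55],[0,0,0]],[-1,[0,0,-0.8],[0,0,0]],[-1,[0,0,-1],[0,0,0]],[-1,[0,0,-1],[0,0,0]]]'; python3 -m inch '[[-1,[0,0,-0.25],[0,0,0]],[-1,[0,0,-0.5],[0,0,0]],[-1,[0,0,-0.75],[0,0,0]],[-1,[0,0,-0.75],[0,0,0]],[-1,[0,0,-0.75],[0,0,0]]]'; python3 go.py 0.6064 -0.0638 0.2 -9.16
python3 - <<'E'
from h import *
from station import *
ci=camera_info("wrist");p,d=snapshot("wrist"); cv2.imwrite("pics/w4.png",p);np.savez("pics/w4.npz",p=p,d=d,o=ci["origin"],q=ci["orientation"])
E
```

```text
t: 9.35
tcp_pos: [0.5052, -0.0737, 0.1565]
tool_rot: [0.997, -0.079, 0.003, 0.001]
force: [0.4, 0.2, -0.1]
finger_gap: 0.998
t: 9.85
tcp_pos: [0.5029, -0.0729, 0.228]
tool_rot: [0.997, -0.079, -0.0, -0.0]
force: [-0.6, 0.8, -0.3]
finger_gap: 1.0
t 9.85 tcp [ 0.5029 -0.0729  0.228 ] yaw [-9.11  0.02  0.  ] gap 1.0 F [-0.6  0.8 -0.3]
shift [ 1.0074 -0.2536  0.2798] turn [-0.      0.      0.0001]
```

View pics/w4.png

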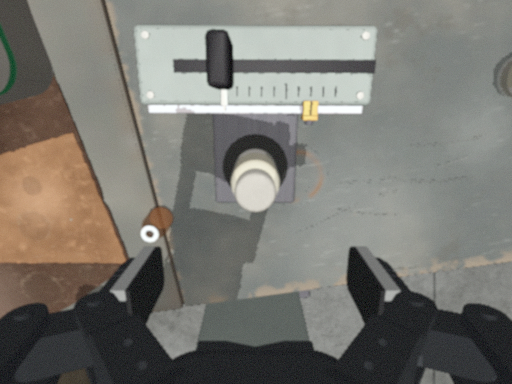

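The bottle stands upright on the pad with its cap at about (255,190). The grip is at (219,58) and the clip at (310,110). I'll measure all three.

Run:
```python
from h import *
z=np.load("pics/w4.npz");p=z['p'];ci=dict(K=camera_info("wrist")["K"],origin=z['o'],orientation=z['q'])
c,s=np.cos(np.radians(-9.16)),np.sin(np.radians(-9.16))
Rs=np.array([[c,s],[-s,c]]); o=np.array([.5033,-.0730])
P=cloud(ci,z['d']);
def crop(u0,u1,v0,v1,a,b):
    S=P[v0:v1,u0:u1].reshape(-1,3);return S[(S[:,2]>a)&(S[:,2]<b)]
T=crop(220,290,140,220,.112,.13); cc=cv2.minEnclosingCircle(T[:,:2].astype(np.float32)); print('bottle',cc,T[:,2].max(),Rs@(np.array(cc[0])-o))
G=crop(190,245,20,100,.14,.16); r=cv2.minAreaRect(G[:,:2].astype(np.float32)); print('grip',r,Rs@(np.array(r[0])-o))
m=(p.max(2)<50)
def rel(u,v,zz): w=onz(ci,u,v,zz); return w.round(4),(Rs@(w[:2]-o)).round(4)
print('clip',rel(310.5,108,.111)); print('ptr',rel(224.5,103,.108))
H=crop(130,380,20,120,.1,.11); r=cv2.minAreaRect(H[:,:2].astype(np.float32)); print(r)
cv2.imwrite("pics/w4z.png",cv2.resize(p[20:125,190:340],None,fx=5,fy=5,interpolation=cv2.INTER_CUBIC))
```

```text
bottle ((0.5011481642723083, -0.07329326122999191), 0.018157392740249634) 0.12165807517599164 [-0.00207771 -0.00063208]
grip ((0.6046484112739563, -0.06445436924695969), (0.01609952189028263, 0.035745229572057724), 81.32247924804688) [0.09869558 0.02457051]
clip (array([ 0.5618, -0.1282,  0.111 ]), array([ 0.0666, -0.0452]))
ptr (array([ 0.5765, -0.0604,  0.108 ]), array([0.0702, 0.024 ]))
((0.595231294631958, -0.08823727071285248), (0.19004985690116882, 0.0709274634718895), 80.98201751708984)
```

View pics/w4z.png

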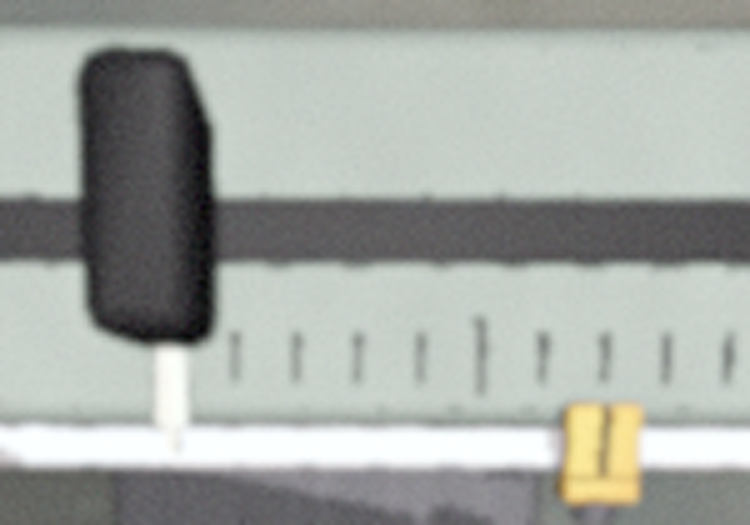

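```bash
python3 -m inch '[[-1,[0.25,-0.06,0],[0,0,0]],[-1,[0.5,-0.13,0],[0,0,0]],[-1,[0.75,-0.19,0],[0,0,0]],[-1,[1,-0.25,0],[0,0,0]],[-1,[1,-0.25,0],[0,0,0]],[-1,[1,-0.25,0],[0,0,0]],[-1,[1,-0.25,0],[0,0,0]]]'; python3 go.py 0.6055 -0.0642 0.116 -9.16
```

```text
t: 10.6
tcp_pos: [0.6042, -0.0639, 0.2269]
tool_rot: [0.997, -0.079, -0.002, -0.0]
force: [-0.5, 0.2, -1.0]
finger_gap: 0.999
t 10.6 tcp [ 0.6042 -0.0639  0.2269] yaw [-9.11  0.22  0.02] gap 0.999 F [-0.5  0.2 -1. ]
shift [0.0176 0.0015 1.1093] turn [-0.0001  0.0006  0.0001]
```

```bash
python3 -m inch '[[-1,[0,0,0.25],[0,0,0]],[-1,[0,0,0.5],[0,0,0]],[-1,[0,0,0.75],[0,0,0]],[-1,[0,0,0.95],[0,0,0]],[-1,[0,0,0.95],[0,0,0]],[-1,[0,0,0.95],[0,0,0]]]'; python3 go.py 0.6055 -0.0642 0.116 -9.16
```

```text
t: 11.2
tcp_pos: [0.6053, -0.0642, 0.1334]
tool_rot: [0.997, -0.08, -0.001, -0.0]
force: [1.2, 0.4, -0.3]
finger_gap: 0.996
t 11.2 tcp [ 0.6053 -0.0642  0.1334] yaw [-9.13  0.06  0.01] gap 0.996 F [ 1.2  0.4 -0.3]
shift [ 0.0023 -0.0008  0.174 ] turn [-0.      0.0002  0.0001]
```

```bash
python3 -m inch '[[-1,[0,0,0.09],[0,0,0]],[-1,[0,0,0.165],[0,0,0]],[-1,[0,0,0.165],[0,0,0]],[-1,[0,0,0.165],[0,0,0]],[-0.3,[0,0,0.165],[0,0,0]],[0.3,[0,0,0.165],[0,0,0]],[0.6,[0,0,0.165],[0,0,0]],[1,[0,0,0.165],[0,0,0]],[1,[0,0,0.165],[0,0,0]],[1,[0,0,0.165],[0,0,0]],[1,[0,0,0.165],[0,0,0]],[1,[0,0,0.165],[0,0,0]]]' 60; python3 go.py 0.6055 -0.0642 0.116 -9.16
python3 - <<'E'
from h import *
from station import *
p,d=snapshot("wrist"); cv2.imwrite("pics/w5.png",p)
E
```

```text
t: 12.4
tcp_pos: [0.6061, -0.0642, 0.117]
tool_rot: [0.997, -0.08, 0.0, -0.0]
force: [-0.5, -0.5, 2.3]
finger_gap: 0.178
t 12.4 tcp [ 0.6061 -0.0642  0.117 ] yaw [-9.12 -0.01  0.  ] gap 0.178 F [-0.5 -0.5  2.3]
shift [-0.0056  0.0005  0.0104] turn [-0.     -0.      0.0001]
```

View pics/w5.png

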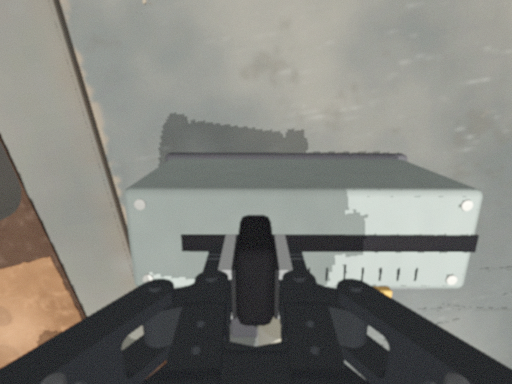

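The grip is pinched between the pads at about (255,265), with the opening at 15 mm. I'll pull 70 mm along the tool's +y.

```bash
python3 -m inch '[[1,[0,0.05,0],[0,0,0]],[1,[0,0.13,0],[0,0,0]],[1,[0,0.22,0],[0,0,0]],[1,[0,0.31,0],[0,0,0]],[1,[0,0.4,0],[0,0,0]],[1,[0,0.49,0],[0,0,0]],[1,[0,0.57,0],[0,0,0]],[1,[0,0.63,0],[0,0,0]],[1,[0,0.67,0],[0,0,0]],[1,[0,0.7,0],[0,0,0]],[1,[0,0.7,0],[0,0,0]],[1,[0,0.7,0],[0,0,0]],[1,[0,0.7,0],[0,0,0]]]' 60; python3 go.py 0.5950 -0.1330 0.117 -9.16
python3 - <<'E'
from h import *
from station import *
s=sense();c,sn=np.cos(np.radians(-9.16)),np.sin(np.radians(-9.16))
print('moved in stand',np.array([[c,sn],[-sn,c]])@(s['tcp_pos'][:2]-[.6061,-.0642]))
p,d=snapshot("wrist"); cv2.imwrite("pics/w6.png",p)
p,d=snapshot("scene"); cv2.imwrite("pics/s6.png",cv2.resize(p[140:310,150:320],None,fx=3.4,fy=3.4,interpolation=cv2.INTER_CUBIC)); np.save("pics/s6.npy",p)
p,d=snapshot("top"); cv2.imwrite("pics/t6.png",cv2.resize(p[130:240,160:300],None,fx=5,fy=5))
E
```

```text
t: 13.75
tcp_pos: [0.5951, -0.1313, 0.117]
tool_rot: [0.997, -0.08, 0.0, -0.002]
force: [2.0, 7.8, 5.1]
finger_gap: 0.181
t 13.75 tcp [ 0.5951 -0.1313  0.117 ] yaw [-9.14  0.01  0.2 ] gap 0.181 F [2.  7.8 5.1]
shift [0.0021 0.0169 0.0001] turn [-0.0005  0.      0.    ]
moved in stand [-0.00021494 -0.06799812]
```

View pics/w6.png

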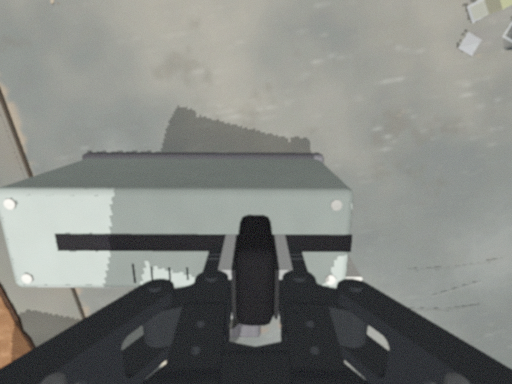

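View pics/s6.png

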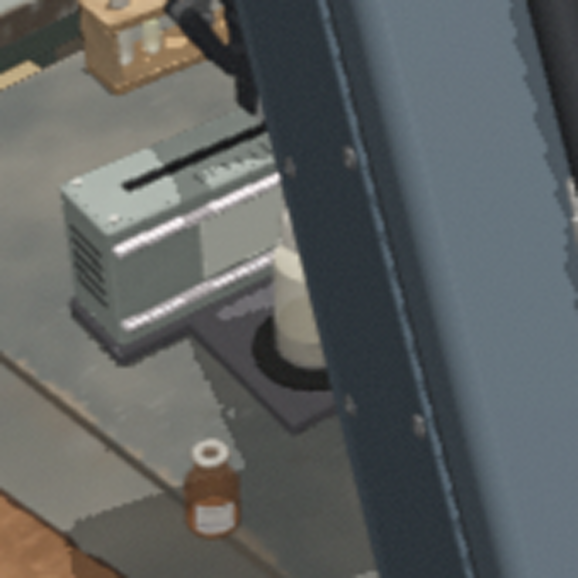

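View pics/t6.png

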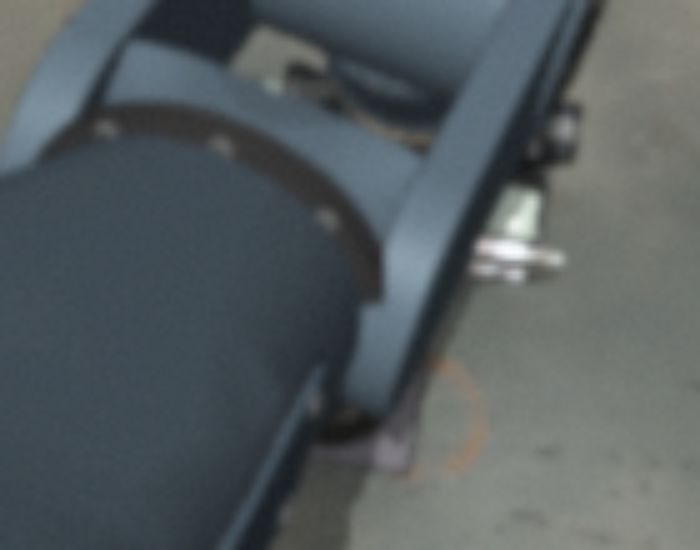

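The bottle still stands on the pad and the grip sits unchanged in the jaws. The pull measured 68.0 mm against an estimated 69.7 mm, so I'll add 1.7 mm and settle.

```bash
python3 -m inch '[[1,[0,0.01,0],[0,0,0]],[1,[0,0.017,0],[0,0,0]],[1,[0,0.017,0],[0,0,0]],[1,[0,0.017,0],[0,0,0]],[1,[0,0.017,0],[0,0,0]],[1,[0,0.017,0],[0,0,0]],[1,[0,0.017,0],[0,0,0]],[1,[0,0.017,0],[0,0,0]],[1,[0,0.017,0],[0,0,0]],[1,[0,0.017,0],[0,0,0]],[1,[0,0.017,0],[0,0,0]],[1,[0,0.017,0],[0,0,0]]]' 60
python3 - <<'E'
from h import *
from station import *
s=sense();c,sn=np.cos(np.radians(-9.16)),np.sin(np.radians(-9.16))
print('moved in stand',np.array([[c,sn],[-sn,c]])@(s['tcp_pos'][:2]-[.6061,-.0642]),s['force'],s['finger_gap'],s['t'])
p,d=snapshot("wrist"); cv2.imwrite("pics/w7.png",p)
a=cv2.imread("pics/w5.png"); 
cv2.imwrite("pics/w57.png",np.vstack([cv2.resize(x[205:305,150:390],None,fx=3,fy=3,interpolation=cv2.INTER_CUBIC)[:300] for x in (a,p)]))
E
```

```text
t: 15.1
tcp_pos: [0.5948, -0.1329, 0.117]
tool_rot: [0.997, -0.08, 0.0, -0.002]
force: [0.7, 7.8, 3.0]
finger_gap: 0.18
moved in stand [-0.00019405 -0.06959122] [0.70557083 7.83864848 3.01141994] 0.1804660690335895 15.1
```

View pics/w57.png

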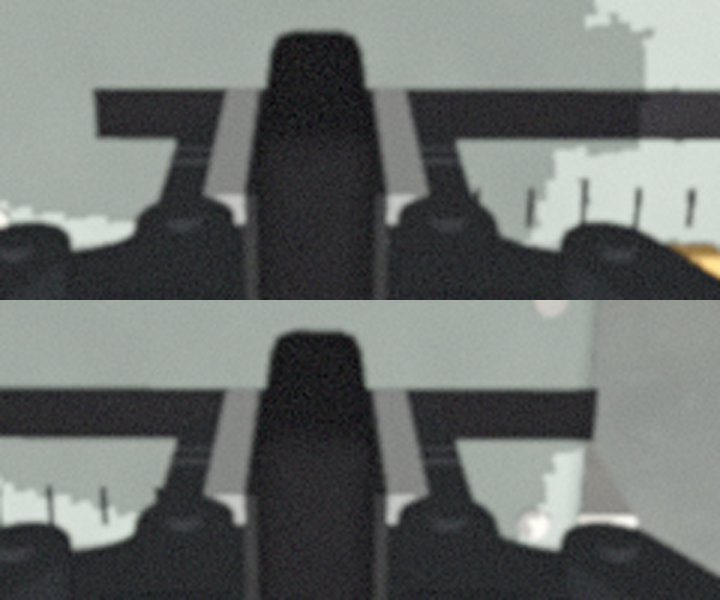

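The grip sits identically in the jaws before and after the pull, and travel is 69.6 mm with a spring load of about 7.9 N. In the earlier close-up the clip line also lay beside the seventh tick, which fits about 70 mm if the ticks are 10 mm apart. Handing in.

```bash
python3 -c "
from station import *
print(sign_off())"
```

```text
the job is handed in; nothing more can be done
None
```

I set the sample bottle on the pad and let go of it with the shutter still shut. I then pulled the shutter to the index by its grip and handed the job in at 15.1 s, with the fingers still holding it at 60 N. The hand-in gave no verdict.

**Bottle:** after release, the wrist camera's depth put its axis about 2 mm from the pad's centre (the limit is 14 mm). Its top measured about 0.121 m above the bench, as it should on the pad. A picture during the pull showed it still upright. I took no view of it after the last 1.7 mm nudge.

**Shutter:** three measurements put the index at 69.2 to 70.1 mm of travel, and the arm's measured pull was 69.6 mm. The spring load was about 7.9 N, and the grip had not slipped in the jaws.

**Not confirmed:** the gripper hid the pointer and clip at the end, so their alignment comes from the arm's measured travel, not a direct look.

**Other bottles:** I saw no sign of contact with the tall or amber bottle, but did not measure either again at the end. The amber one was in the picture taken during the pull, upright.

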